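Read a test cassette with a hand lens at the stand's focus pointer

TASK

Slide the white test cassette all the way into the slot of the reading stand, strip windows up, until it meets the end stop, and let go of it. Then pick up the hand lens and hold it level above the cassette's strip windows, centred over them, with the lens at the height of the pointer on the stand's post, touching neither stand nor cassette. Finish while still holding the lens steady there; leave the pointer's setting and the other things on the bench as they are.

Things in the scene. Friction and masses are not known exactly. Their poses are not given: they have to be found in the camera images.
- reading_stand: fixed reading stand: grey base plate, in its frame x = -40 to 90, y = -70 to 70 mm, top 18 mm above the bench, carrying a slot between two aluminium rails (see slot_home, slot_mouth). Origin on the bench under the slot; z up; the cassette slides in along +x. A 10 mm steel focus post with engraved rings stands at x = 75, y = 52 mm and ends 168 mm above the bench
- slot_home (a point): point on the slot's floor where the cassette's origin lies when fully home (stand frame x 3, y 0, z 18 mm; axes as the stand's). The slot is 60 mm wide between rails and 10 mm high under the overhanging lips, 51 mm free between the lips; rails and lips end 31 mm above the bench. End stop at stand x = 45 mm
- slot_mouth (a point): centre of the slot's open end, at floor height, between the tips of the splayed lead-ins (stand frame x -43, y 0, z 18 mm; axes as the stand's), there about 74 mm wide; the straight rails start at stand x = -30, the lips at x = -20 mm. In front of the floor's edge at stand x = -40 an entry lip slopes down to 13 mm above the bench at x = -54 mm
- focus_mark (a point): tip of the small level steel pointer on the dark collar of the focus post; its height, 85 to 130 mm above the bench, marks the focal height for the lens. The tip is 34 mm from the post's axis and about 51 mm sideways from the middle of the seated cassette's windows. The collar is clamped by friction and must stay where it is
- test_cassette: white plastic test cassette, loose, flat on the bench, 45 g. Body 84 (x) x 56 (y) x 8 (z) mm, origin at the centre of its underside, z up. A tongue 30 wide, 6 mm thick goes on from its -x end to x = -81 mm and carries a ribbed grip block 28 (x) x 24 (y), 15 mm high, centred at x = -66 mm. The +x end enters the slot first; the tongue stays outside
- cassette_window (a point): middle of the four strip windows, on the cassette's top face (cassette frame x = 5, y = 0, z = 8 mm)
- cassette_grip (a point): middle of the cassette's grip block (cassette frame x = -66, y = 0, z = 8 mm); take it across its 24 mm width, along the cassette's y
- reading_lens: hand lens, loose, flat on the bench, 85 g: round glass in a steel rim of 70 mm outer diameter, 12 mm high, with a straight grey handle of 16 x 16 mm section. Origin at the centre of the rim's underside, z up through the glass; the handle lies along -x from x = -49 to -149 mm, its underside level with the rim's
- lens_centre (a point): middle of the glass (hand lens frame x = 0, y = 0, z = 6 mm)
- lens_grip (a point): grip point on the handle (hand lens frame x = -85, y = 0, z = 8 mm); take it across its 16 mm width, along the lens's y
- lab_timer: bystander: small white bench timer 64 x 68 x 23 mm, origin under its centre
- petri_dish_1: bystander: clear petri dish, 91 mm diameter, 13 mm high, no handle, origin under its centre
- tweezers: bystander: steel tweezers 116 mm long, lying flat, 10 mm high, origin under the centre
- dropper_bottle_2: bystander: small amber bottle 42 mm diameter, 78 mm high, origin under its centre

How it is judged:
On the way, in this order (a step that is already met when the one before it is completed fails the run):
1. the cassette is fully home in the slot and let go (distance between test_cassette and slot_home below 0.004 m and angle between the x axis of test_cassette and the x axis of reading_stand, either way round below 0.06 rad and angle between test_cassette's own z axis and vertical below 0.06 rad and contact force between the fingers and test_cassette below 0.1 N), for 0.2 s.
2. the lens is held level at the pointer's height over the windows for a second (horizontal distance between lens_centre and cassette_window below 0.012 m and z of lens_centre in the frame of focus_mark between -0.007 and 0.007 m and angle between reading_lens's own z axis and vertical below 0.13 rad and contact force between the fingers and reading_lens above 1 N), for 1 s.
At the end, for the whole second after the job is handed in: Cassette home (within 4 mm of its home point, straight within 0.06 rad); the fingers alone hold the lens, still, level within 0.13 rad, its middle within 12 mm sideways of the windows' middle and within 7 mm of the pointer tip's height, touching neither stand nor cassette (all of step 2 and distance between test_cassette and slot_home below 0.004 m and angle between the x axis of test_cassette and the x axis of reading_stand, either way round below 0.06 rad and angle between test_cassette's own z axis and vertical below 0.06 rad and contact force between reading_lens and reading_stand below 0.1 N and contact force between reading_lens and test_cassette below 0.1 N and linear speed of reading_lens below 0.02 m/s); the arm keeps its last pose, push and grip.
It fails at once if the pointer is shifted by more than 4 mm (distance of focus_mark from where it was at the start of the episode above 0.004 m).
It fails at once if the lens is knocked against the stand (contact force between reading_lens and reading_stand above 2 N).
It fails at once if the lens is knocked against the cassette (contact force between reading_lens and test_cassette above 2 N).
It fails at once if a bystander is moved by more than 20 mm (distance of any of lab_timer, petri_dish_1, tweezers, dropper_bottle_2 from where it was at the start of the episode above 0.02 m).
It also fails if it takes over 72 s, if anything falls off the work surface, if the arm or the gripper's body presses on something with over 40 N, if the wrist force passes 120 N, or if a joint passes its speed limit or range.

ROBOT

A 7-joint arm with a two-finger parallel gripper is mounted at the origin on a cart in front of the work surface, level with it; the furniture and walls round the work are solid. World frame = base frame: x ahead of the robot, y to its left, z up, the work surface at z = 0. Lengths are in m, angles in rad, forces in N, time in s.
With the tool pointing down it reaches from about 0.425 to 0.875 m from the base axis. Payload 4.7 kg.
Tool frame: the origin (TCP) lies midway between the tips of the shut fingers; the grasp point (between the pads) lies 19 mm behind it; z points along the fingers, y is the line along which they close (so a half turn about z gives the same grasp; the last joint's range is limited). The gripper opens to 87 mm and grips with 3 to 60 N. Pads are 19 mm wide; open, the fingers measure 117 mm over their backs; the gripper's body (75 mm by 190 mm) begins 51 mm behind the grasp point.
Start: joints at [-1.087, 0.321, -0.07, 1.45, 0.023, 1.371, -0.057], TCP at [0.294, 0.58, 0.223] pointing down, gripper open.
Joint ranges: [-2.86, 2.86], [-0.3, 2.09], [-1.38, 1.24], [0.06, 2.45], [-1.56, 4.7], [0.09, 2.05], [-2.69, 2.69]. Speed limits (rad/s): [2.57, 2.57, 3.14, 3.14, 3.14, 3.14, 3.14].

INTERFACE

Orientations are given as a rotation vector (axis times angle).
In Python, from bench import ctrl gives the robot as it stands.
- The arm moves only by the shell command python3 inch.py 'ROWS' [FORCE]. ROWS is rows parted by semicolons, their numbers by spaces, 1 to 20 of them, each of 5 numbers: dx, dy, dz in m, then a turn about the tool's z in rad, then the opening from 0.0 (shut) to 1.0 (fully open); each row is the pose to reach, as a shift and turn from the pose commanded when the command began, along the tool's axes at that moment; what a row does not reach only later rows make up. A row lasts 1/10 s, in which the tool goes at most 0.05 m and 0.15 rad, less where a joint would pass 70% of its speed; a pose out of reach is approached as far as the arm can. The fingers move at their own pace and stop on an object; FORCE is the grip in N (left out, the last holds). Time passes only in rows, so rows that do not move let the fingers close. It prints the time, the measured TCP pose, the force, the opening and the grip force at its end.
- ctrl.get_state(): the state, without advancing time (a new reading comes with each control period).
- ctrl.get_image(name): name is "scene" or "top" or "wrist"; returns the picture (384x512x3 uint8, red, green, blue); there is no depth.
- ctrl.camera_model(name): a dict with "vertical_fov" (degrees; the focal length in pixels is half the picture's height over the tangent of half this angle, whatever the lens; pixels are square), "cx", "cy" (the principal point, pixels), "rvec" (rotation vector, rad) and "tvec" (3), from world to camera coordinates, as OpenCV has them; the wrist camera has in their place "hand_eye" (4x4, takes a point from camera to tool coordinates, whose origin is the TCP and whose axes are the flange's). Camera axes: x right, y down, z forward; pixel columns grow to the right and rows downward; lengths in m; the calibration is good to about 2 mm. A picture is of the moment at which its call begins: read the wrist's pose just before it. camera_model takes no time and is no camera call.
- ctrl.close_job(): hands the job in; it is judged then, once.
The state is a dict: "time": time; "joint_positions": joint angles; "qd": joint speeds; "joint_torque": joint torques, N m; "position": TCP position; "tool_rot": TCP orientation; "ft_force": force on the tool from outside, world axes, zero at the start; "torque": the same for the moment, N m; "grip_width": opening from 0.0 (shut) to 1.0 (fully open); "grip_force": force on a finger pad.
Only numpy, scipy, OpenCV 4.12 (cv2) and the standard library are available. Lean on these libraries where they do the work, as an engineer would, in place of code of your own. Each camera call takes 0.05 s, during which the arm holds its last target. There are 200 camera calls.

## Working session

There is one attempt and no reset: what is moved stays moved. The work goes in short steps, Python scripts to look and compute and a shell command to move; the robot and the scene stay as the last step left them, time stands still between calls to the robot, and variables do not carry over. Pictures are saved under pics/ and viewed, at most 10 in all, crops included, and the job is handed in when it is done.

```bash
ls; mkdir -p pics
python3 - <<'E'
from bench import ctrl
import cv2
s=ctrl.get_state();print(s)
for n in("scene","top","wrist"):
    print(n,ctrl.camera_model(n))
    cv2.imwrite(f"pics/{n}0.png",ctrl.get_image(n)[:,:,::-1])
E
```

```text
bench.py
inch.py
pics
{'time': 0.0, 'joint_positions': array([-1.08691056,  0.32181407, -0.07006136,  1.45165597,  0.02260954,
        1.37077491, -0.05688604]), 'qd': array([-1.76439232e-03,  2.05311549e-03, -2.02688930e-03,  4.29553732e-04,
        9.90979526e-05,  9.34520057e-04, -1.03520280e-03]), 'joint_torque': array([ 1.45057429e-04, -4.91286707e+01, -4.03881194e-01, -3.12531745e+01,
       -6.38139085e-02,  4.37336485e-02,  1.76155627e-04]), 'position': array([0.29406902, 0.57907309, 0.22147667]), 'tool_rot': array([-7.31058548e-01, -3.05501510e+00,  2.88616078e-03]), 'ft_force': array([ 0.59513753,  0.19472021, -1.14613991]), 'torque': array([ 0.00871625, -0.0061959 , -0.00314726]), 'grip_force': 0.0, 'grip_width': 0.9991869061097122}
scene {'vertical_fov': 53.457480433075375, 'cx': 251.06565902288958, 'cy': 190.35223698674662, 'rvec': array([ 1.98361555, -0.94309274,  0.54267462]), 'tvec': array([-0.4042265 ,  0.28628673,  0.9224158 ])}
top {'vertical_fov': 42.332555494466774, 'cx': 253.14709026028623, 'cy': 192.3018898428455, 'rvec': array([ 2.12364492, -2.12859824,  0.15615511]), 'tvec': array([-0.04759284,  0.60046994,  1.86922502])}
wrist {'vertical_fov': 63.93805481139718, 'cx': 250.52595445089267, 'cy': 192.68820112234067, 'hand_eye': array([[-3.15613601e-04, -9.57230027e-01, -2.89327800e-01,
         8.00922032e-02],
       [ 9.99999950e-01, -3.12620990e-04, -5.65565643e-05,
        -1.10091524e-03],
       [-3.63123017e-05, -2.89327803e-01,  9.57230077e-01,
        -1.61479015e-01],
       [ 0.00000000e+00,  0.00000000e+00,  0.00000000e+00,
         1.00000000e+00]])}
```
Combine scene and top in one picture? Each within 800x600. View top and scene.

View pics/top0.png

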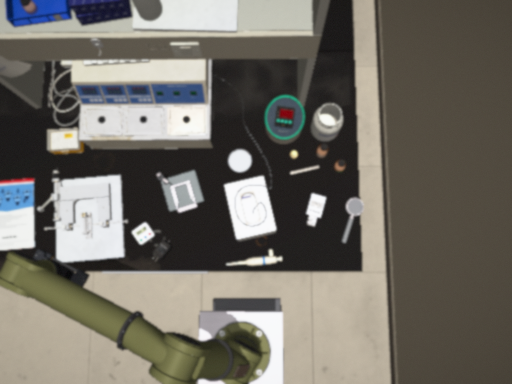

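View pics/scene0.png

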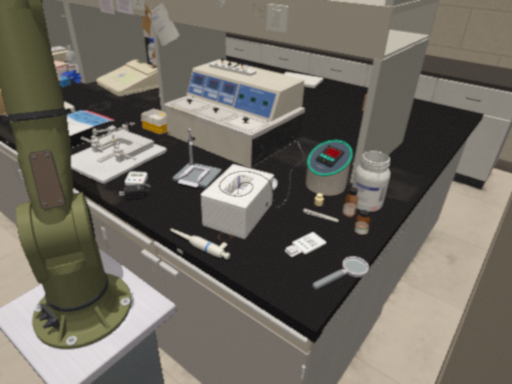

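Create h.py:
```python
from bench import ctrl
import numpy as np, cv2
from scipy.spatial.transform import Rotation as R
W,H=512,384
def cam(n):
    m=ctrl.camera_model(n); f=H/2/np.tan(np.radians(m["vertical_fov"])/2)
    K=np.array([[f,0,m["cx"]],[0,f,m["cy"]],[0,0,1]])
    if n!="wrist":
        Rc=R.from_rotvec(m["rvec"]).as_matrix(); return K,Rc,np.array(m["tvec"])
    s=ctrl.get_state(); T=np.eye(4); T[:3,:3]=R.from_rotvec(s["tool_rot"]).as_matrix(); T[:3,3]=s["position"]
    C=np.linalg.inv(T@m["hand_eye"]); return K,C[:3,:3],C[:3,3]
def ray(c,uv,z):
    K,Rc,t=c; o=-Rc.T@t; d=Rc.T@np.linalg.inv(K)@np.array([uv[0],uv[1],1.]); return o+d*(z-o[2])/d[2]
def proj(c,P):
    K,Rc,t=c; p=(K@(Rc@np.atleast_2d(P).T+t[:,None])).T; return p[:,:2]/p[:,2:]
def shift(target,yaw_y=None):
    """shift of TCP to world target in tool axes; turn so tool y lies along world angle yaw_y"""
    s=ctrl.get_state(); M=R.from_rotvec(s["tool_rot"]).as_matrix(); d=M.T@(np.array(target)-s["position"]); a=None
    if yaw_y is not None:
        v=M.T@[np.cos(yaw_y),np.sin(yaw_y),0]; a=np.arctan2(-v[0],v[1]); a=(a+np.pi/2)%np.pi-np.pi/2
    print("shift",d.round(4),"turn",a,"q7",s["joint_positions"][6].round(3),"t",s["time"])
```

Run:
```python
from h import *
c=cam("top")
for n,uv,z in [("lens",(354.5,206),.006),("hend",(345,241),.008),("casc",(317,203),.008),("casgrip",(312,222),.015),("stand",(183,191),.018),("posttop",(161,176),.168),("box",(250,208),.1),("pip",(255,260),.02)]: print(n,ray(c,uv,z).round(3))
c=cam("scene")
for n,uv,z in [("boxbot",(205,224),0),("stand",(197,177),.018),("lens",(355,267),.006),("bottle",(362,232),0)]: print(n,ray(c,uv,z).round(3))
print(R.from_rotvec(ctrl.get_state()["tool_rot"]).as_matrix().round(2))
shift([.5,-.13,.22],0)
```

```text
lens [ 0.552 -0.446  0.006]
hend [ 0.414 -0.404  0.008]
casc [ 0.564 -0.299  0.008]
casgrip [ 0.488 -0.277  0.015]
stand [0.612 0.228 0.018]
posttop [0.642 0.286 0.168]
box [ 0.532 -0.038  0.1  ]
pip [ 0.342 -0.055  0.02 ]
boxbot [0.426 0.009 0.   ]
stand [0.594 0.212 0.018]
lens [ 0.549 -0.448  0.006]
bottle [ 0.713 -0.395  0.   ]
[[-0.89  0.45 -0.  ]
 [ 0.45  0.89 -0.  ]
 [-0.   -0.   -1.  ]]
shift [-0.5046 -0.5392  0.0025] turn 1.101097739422408 q7 -0.057 t 0.15
```

Run:
```python
from h import *
shift([.553,.206,.27],np.radians(105))
```

```text
shift [-0.3998 -0.2157 -0.0479] turn -0.7314988679182102 q7 -0.057 t 0.15
```

```bash
python3 inch.py '-0.1 -0.05 -0.048 -0.15 1;-0.4 -0.216 -0.048 -0.73 1;-0.4 -0.216 -0.048 -0.73 1;-0.4 -0.216 -0.048 -0.73 1;-0.4 -0.216 -0.048 -0.73 1;-0.4 -0.216 -0.048 -0.73 1;-0.4 -0.216 -0.048 -0.73 1;-0.4 -0.216 -0.048 -0.73 1;-0.4 -0.216 -0.048 -0.73 1;-0.4 -0.216 -0.048 -0.73 1;-0.4 -0.216 -0.048 -0.73 1;-0.4 -0.216 -0.048 -0.73 1;-0.4 -0.216 -0.048 -0.73 1'
python3 - <<'E'
from h import *
s=ctrl.get_state();print(s["qd"].round(3),s["joint_positions"].round(2))
c=cam("wrist");np.save("stand.npy",np.array(c,dtype=object),allow_pickle=True)
cv2.imwrite("pics/stand.png",cv2.resize(ctrl.get_image("wrist")[:,:,::-1],(800,600),interpolation=cv2.INTER_CUBIC))
E
```

```text
time: 1.45
position: [0.5521, 0.2079, 0.2702]
tool_rot: [0.412, -3.114, -0.001]
ft_force: [-0.9, -0.8, 0.2]
grip_width: 0.999
grip_force: 0.0
[-0.007 -0.002 -0.003 -0.     0.004 -0.001  0.001] [-0.53  0.17  0.14  1.54 -0.03  1.43  1.45]Traceback (most recent call last):
  File "<stdin>", line 3, in <module>
ValueError: could not broadcast input array from shape (3,3) into shape (3,)
```

Run:
```python
from h import *
import pickle
c=cam("wrist");pickle.dump(c,open("stand.pkl","wb"))
im=ctrl.get_image("wrist")[:,:,::-1];cv2.imwrite("pics/stand_raw.png",im)
cv2.imwrite("pics/stand.png",cv2.resize(im,(800,600),interpolation=cv2.INTER_CUBIC))
```

```text
(no output)
```

View pics/stand.png

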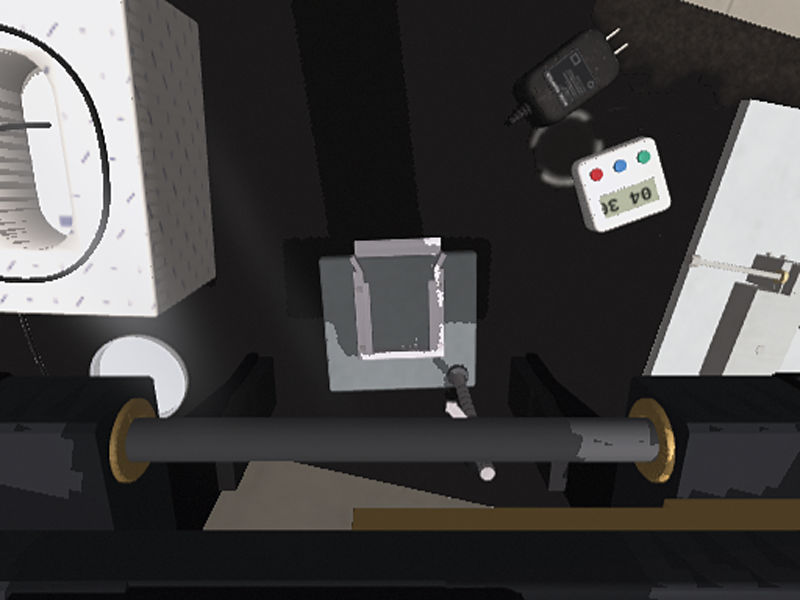

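```bash
python3 inch.py '-0.05 0 0.02 0 1;-0.09 0 0.02 0 1;-0.09 0 0.02 0 1;-0.09 0 0.02 0 1;-0.09 0 0.02 0 1'
python3 - <<'E'
from h import *
import pickle
c=cam("wrist");pickle.dump(c,open("stand2.pkl","wb"))
im=ctrl.get_image("wrist")[:,:,::-1];cv2.imwrite("pics/stand2_raw.png",im)
cv2.imwrite("pics/stand2.png",cv2.resize(im[0:270,130:390],None,fx=2.2,fy=2.2,interpolation=cv2.INTER_CUBIC))
E
```

```text
time: 2.0
position: [0.6392, 0.2299, 0.2512]
tool_rot: [-0.41, 3.115, 0.001]
ft_force: [0.4, 0.1, 0.3]
grip_width: 1.005
grip_force: 0.0
```

View pics/stand2.png

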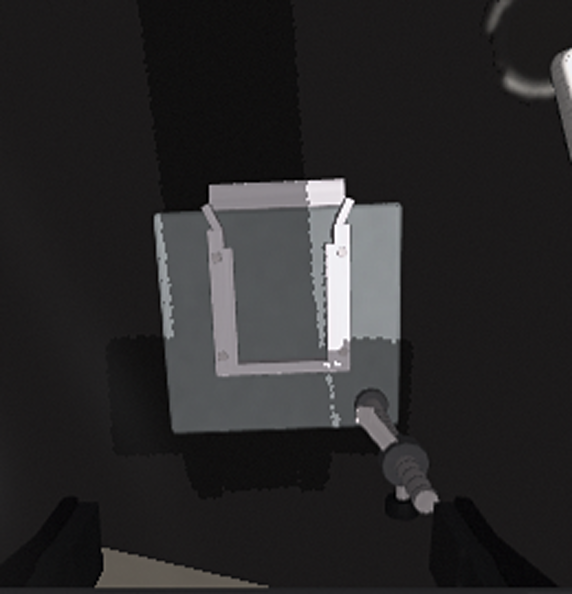

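```bash
cat > fit.py <<'E'
from h import *
import pickle
from scipy.optimize import least_squares
c1=pickle.load(open("stand.pkl","rb"));c2=pickle.load(open("stand2.pkl","rb"))
f2=lambda u,v:(130+u/2.2-.27,v/2.2-.27)
f1=lambda u,v:(u/1.5625-.18,v/1.5625-.18)
obs=[(c2,f2(155,213),(-40,-70,18)),(c2,f2(401,203),(-40,70,18)),(c2,f2(173,432),(90,-70,18)),(c2,f2(427,503),(75,52,168)),
(c2,f2(210,186),(-54,-38,13)),(c2,f2(345,180),(-54,38,13)),
(c1,f1(321,256),(-40,-70,18)),(c1,f1(476,251),(-40,70,18)),(c1,f1(330,390),(90,-70,18)),(c1,f1(475,387),(90,70,18)),(c1,f1(487,473),(75,52,168))]
def w(p,X):
    a=p[2];X=np.array(X)/1e3;return np.array([p[0]+np.cos(a)*X[0]-np.sin(a)*X[1],p[1]+np.sin(a)*X[0]+np.cos(a)*X[1],X[2]])
use=[o for i,o in enumerate(obs) if i not in(4,5)]
r=least_squares(lambda p:np.concatenate([proj(c,w(p,X))[0]-np.array(uv) for c,uv,X in use]),[.58,.22,.26],loss="soft_l1")
p=r.x
if __name__=="__main__":
    print(p,np.degrees(p[2]));
    for c,uv,X in obs: print(X,(proj(c,w(p,X))[0]-uv).round(1))
    u=np.array([-67,-52])/np.hypot(67,52)*34
    for h in range(85,131,5):
        q=[(75+u[0]),52+u[1],h]; q2=proj(c2,w(p,q))[0]; ax=proj(c2,w(p,(75,52,h)))[0]
        print(h,((q2-[130,0]+.27)*2.2).round(0),((ax-[130,0]+.27)*2.2).round(0),proj(cam("scene"),w(p,q))[0].round(0))
    im=cv2.imread("pics/stand2_raw.png")[165:245,270:340]; im=cv2.convertScaleAbs(im,alpha=1.8)
    cv2.imwrite("pics/ptr.png",cv2.resize(im,None,fx=7,fy=7,interpolation=cv2.INTER_CUBIC))
E
python3 fit.py
```

```text
[0.59034579 0.22532484 0.29491945] 16.8976396877271
(-40, -70, 18) [-0.9 -1.4]
(-40, 70, 18) [ 1.9 -0.9]
(90, -70, 18) [-1.2  0.4]
(75, 52, 168) [ 0.  -0.5]
(-54, -38, 13) [-0.1 -2. ]
(-54, 38, 13) [ 0.6 -1.4]
(-40, -70, 18) [-1.6  0.8]
(-40, 70, 18) [1.7 0.7]
(90, -70, 18) [-0.7  0.9]
(90, 70, 18) [0.6 0. ]
(75, 52, 168) [0.4 0.6]
85 [349. 387.] [390. 437.] [192. 153.]
90 [350. 389.] [392. 440.] [191. 152.]
95 [351. 392.] [393. 443.] [191. 151.]
100 [353. 394.] [395. 446.] [191. 150.]
105 [354. 397.] [397. 450.] [191. 148.]
110 [355. 399.] [399. 453.] [191. 147.]
115 [357. 402.] [401. 456.] [191. 146.]
120 [358. 405.] [403. 460.] [191. 145.]
125 [360. 408.] [405. 464.] [191. 143.]
130 [361. 411.] [408. 468.] [191. 142.]
```

View pics/ptr.png

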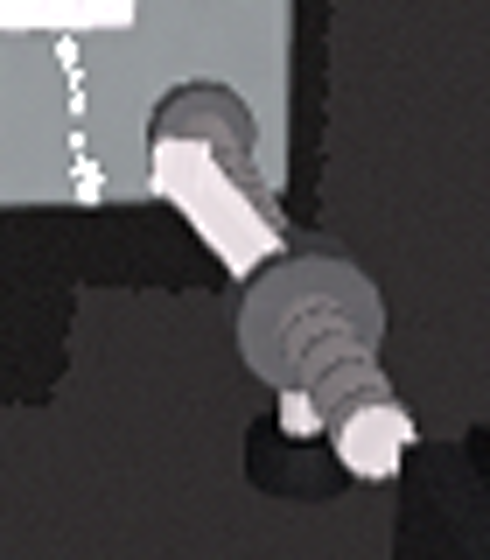

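```bash
python3 inch.py '0 -0.05 0 0 1;0 -0.17 0 0 1;0 -0.17 0 0 1;0 -0.17 0 0 1;0 -0.17 0 0 1;0 -0.17 0 0 1'
python3 - <<'E'
from h import *
import pickle
from fit import p,w
c=cam("wrist");pickle.dump(c,open("stand3.pkl","wb"))
im=ctrl.get_image("wrist")[:,:,::-1];cv2.imwrite("pics/stand3_raw.png",im)
q=proj(c,w(p,(60,35,100)))[0].round(0);print(q)
q=proj(c,w(p,(40,20,60)))[0].round(0);print(q)
x0,y0=max(0,min(512-210,int(q[0])-105)),max(0,min(384-157,int(q[1])-78));print(x0,y0)
cr=cv2.convertScaleAbs(im[y0:y0+157,x0:x0+210],alpha=1.5)
cv2.imwrite("pics/stand3.png",cv2.resize(cr,None,fx=3.8,fy=3.8,interpolation=cv2.INTER_CUBIC))
E
```

```text
time: 2.65
position: [0.6833, 0.0655, 0.2521]
tool_rot: [-0.407, 3.113, 0.003]
ft_force: [0.5, 1.8, -0.1]
grip_width: 1.002
grip_force: 0.0
[454. 189.]
[422. 163.]
302 85
```

View pics/stand3.png

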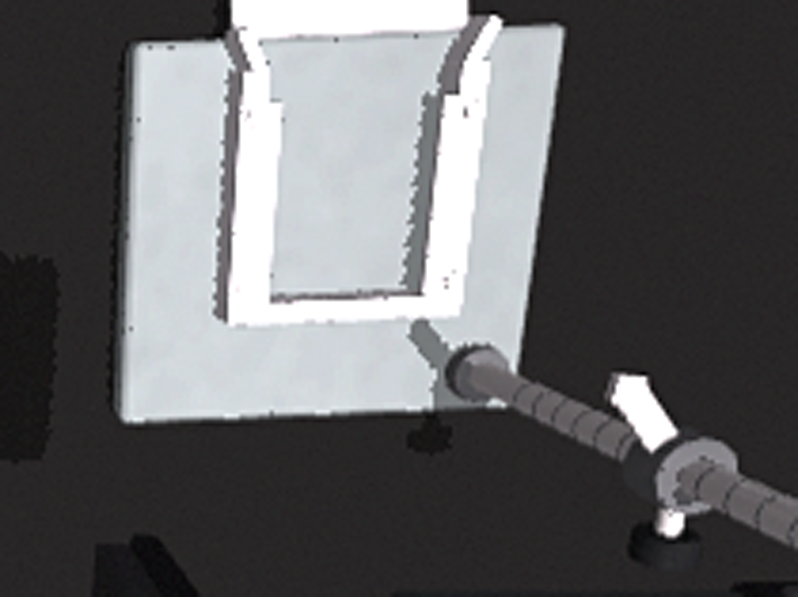

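```bash
cat >> fit.py <<'E'
c3=pickle.load(open("stand3.pkl","rb"))
f3=lambda u,v:(302+u/3.8-.37,85+v/3.8-.37)
obs+=[(c3,f3(134,42),(-40,-70,18)),(c3,f3(566,26),(-40,70,18)),(c3,f3(121,423),(90,-70,18)),(c3,f3(255,38),(-40,-33,18))]
use=[o for i,o in enumerate(obs) if i not in(4,5,14)]
r=least_squares(lambda p:np.concatenate([proj(c,w(p,X))[0]-np.array(uv) for c,uv,X in use]),p,loss="soft_l1");p=r.x
if __name__=="__main__":
    print(p)
    for c,uv,X in obs[11:]: print(X,(proj(c,w(p,X))[0]-uv).round(1))
    t2=(270+180/7-.43,165+158/7-.43);t3=f3(628,382)
    r=least_squares(lambda q:np.concatenate([proj(c2,q)[0]-t2,proj(c3,q)[0]-t3]),[.62,.26,.11])
    print("tip",r.x,r.fun.round(1)); ax=w(p,(75,52,0)); print("dist axis",np.hypot(*(r.x-ax)[:2]),"to win",np.hypot(*(r.x-w(p,(8,0,0)))[:2]))
    for h in range(105,131,5):
        print(h,[(np.array(proj(c3,w(p,(75,52,h)))[0])-[302,85])*3.8])
    # fit tip with constraints
    r=least_squares(lambda q:np.concatenate([proj(c2,q)[0]-t2,proj(c3,q)[0]-t3,[(np.hypot(*(q-ax)[:2])-.034)*600,(np.hypot(*(q-w(p,(8,0,0)))[:2])-.051)*600]]),r.x);print("constr",r.x,r.fun.round(1))
E
python3 fit.py | sed -n '/^\[/,$p'
python3 - <<'E'
from h import *
shift([.45,-.26,.25],np.radians(73))
E
```

```text
[0.59034579 0.22532484 0.29491945] 16.8976396877271
(-40, -70, 18) [-0.9 -1.4]
(-40, 70, 18) [ 1.9 -0.9]
(90, -70, 18) [-1.2  0.4]
(75, 52, 168) [ 0.  -0.5]
(-54, -38, 13) [-0.1 -2. ]
(-54, 38, 13) [ 0.6 -1.4]
(-40, -70, 18) [-1.6  0.8]
(-40, 70, 18) [1.7 0.7]
(90, -70, 18) [-0.7  0.9]
(90, 70, 18) [0.6 0. ]
(75, 52, 168) [0.4 0.6]
85 [349. 387.] [390. 437.] [192. 153.]
90 [350. 389.] [392. 440.] [191. 152.]
95 [351. 392.] [393. 443.] [191. 151.]
100 [353. 394.] [395. 446.] [191. 150.]
105 [354. 397.] [397. 450.] [191. 148.]
110 [355. 399.] [399. 453.] [191. 147.]
115 [357. 402.] [401. 456.] [191. 146.]
120 [358. 405.] [403. 460.] [191. 145.]
125 [360. 408.] [405. 464.] [191. 143.]
130 [361. 411.] [408. 468.] [191. 142.]
[0.59093897 0.22481317 0.30082163]
(-40, -70, 18) [ 0.4 -0.4]
(-40, 70, 18) [ 1.7 -1.1]
(90, -70, 18) [-0.1  0.3]
(-40, -33, 18) [-1.1 -0.7]
tip [0.62937613 0.27264003 0.11992825] [-0.  -0.5  0.   0.5]
dist axis 0.02992159774979843 to win 0.054906334728897374
105 [array([640.28756112, 448.69716195])]
110 [array([652.75757467, 454.58477303])]
115 [array([665.60459414, 460.65038425])]
120 [array([678.84597896, 466.90219172])]
125 [array([692.50017097, 473.34890261])]
130 [array([706.58678006, 479.99977555])]
constr [0.62853106 0.27044972 0.12324774] [-1.4 -0.9  0.6  0.  -1.1  1. ]
shift [ 0.3101 -0.2553  0.0007] turn 0.5590862337105178 q7 1.756 t 2.7
```

Run:
```python
from h import *
shift([.46,-.34,.25],np.radians(73))
```

```text
shift [ 0.3212 -0.3351  0.0005] turn 0.5590862337105178 q7 1.756 t 2.7
```

```bash
python3 inch.py '0.02 -0.03 0 0.05 1;0.32 -0.335 0 0.56 1;0.32 -0.335 0 0.56 1;0.32 -0.335 0 0.56 1;0.32 -0.335 0 0.56 1;0.32 -0.335 0 0.56 1;0.32 -0.335 0 0.56 1;0.32 -0.335 0 0.56 1;0.32 -0.335 0 0.56 1;0.32 -0.335 0 0.56 1;0.32 -0.335 0 0.56 1;0.32 -0.335 0 0.56 1;0.32 -0.335 0 0.56 1'
python3 - <<'E'
from h import *
import pickle
c=cam("wrist");pickle.dump(c,open("cas.pkl","wb"))
im=ctrl.get_image("wrist")[:,:,::-1];cv2.imwrite("pics/cas_raw.png",im)
cv2.imwrite("pics/cas.png",cv2.resize(im,(800,600),interpolation=cv2.INTER_CUBIC))
print(ctrl.get_state()["joint_positions"].round(2))
E
```

```text
time: 4.0
position: [0.4627, -0.3383, 0.2506]
tool_rot: [0.461, 3.107, 0.002]
ft_force: [0.5, -0.4, -0.6]
grip_width: 0.999
grip_force: 0.0
[ 0.09  0.15  0.56  1.62 -0.08  1.39  1.93]
```

View pics/cas.png

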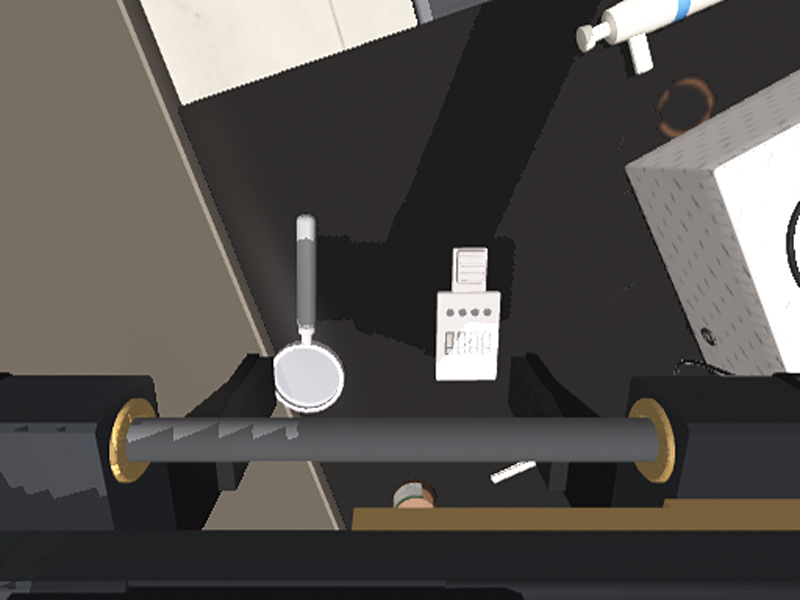

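Run:
```python
from h import *
import pickle
c=pickle.load(open("cas.pkl","rb"))
g=lambda u,v,z:ray(c,(u/1.5625-.18,v/1.5625-.18),z)
A,B,C,D=[g(*q,.008) for q in[(437,293),(500,292),(436,380),(497,380)]]
print("len",np.linalg.norm(A-C),np.linalg.norm(A-B),np.linalg.norm(C-D))
d=(C+D-A-B)/2; yaw=np.arctan2(d[1],d[0]); ctr=(A+B+C+D)/4
G=g(470.5,249,.015)
print("cas",ctr,yaw,"grip",ctr-.066*d/np.linalg.norm(d),"block rear",G, "rear from ctr",np.linalg.norm((G-ctr)[:2]))
L=g(309,376,.009); h1=g(307,330,.016);h2=g(306,216,.016)
e=L-h2; print("lens",L,np.arctan2(e[1],e[0]),np.linalg.norm(e[:2]),h1,h2,"yaw h",np.arctan2(*(h1-h2)[1::-1]), "grip",L-.085*e/np.linalg.norm(e))
gp=ctr-.066*d/np.linalg.norm(d); shift([gp[0],gp[1],.08],yaw+np.pi/2)
```

```text
len 0.08357086832238697 0.0550111288854622 0.05639003578419504
cas [ 0.55501253 -0.29589581  0.008     ] -0.27081570048237263 grip [ 0.49141803 -0.27823966  0.008     ] block rear [ 0.47612953 -0.27427952  0.015     ] rear from ctr 0.08179114825804132
lens [ 0.54884062 -0.44463969  0.009     ] -0.3361244928801835 0.14673780042024 [ 0.50385029 -0.42911794  0.016     ] [ 0.41031426 -0.39624102  0.016     ] yaw h -0.33800106398327484 grip [ 0.46868837 -0.41663591  0.01305025]
shift [-0.0099  0.0658  0.1706] turn -0.024121779349046468 q7 1.933 t 4.05
```

```bash
python3 inch.py '-0.01 0.05 0.02 -0.024 0.7;-0.01 0.066 0.05 -0.024 0.7;-0.01 0.066 0.1 -0.024 0.7;-0.01 0.066 0.15 -0.024 0.7;-0.01 0.066 0.2 -0.024 0.7;-0.01 0.066 0.23 -0.024 0.7;-0.01 0.066 0.246 -0.024 0.7;-0.01 0.066 0.246 -0.024 0.7;-0.01 0.066 0.246 -0.024 0.7'
python3 - <<'E'
from h import *
shift([.4914,-.2782,.005],-.27+np.pi/2)
E
```

```text
time: 4.95
position: [0.4913, -0.2809, 0.0055]
tool_rot: [0.429, 3.11, -0.0]
ft_force: [0.4, -0.5, 0.6]
grip_width: 0.701
grip_force: 0.0
shift [0.0006 0.0026 0.0005] turn -0.004332023758767178 q7 1.937 t 4.95
```

```bash
python3 inch.py '0 0.0025 0 -0.004 0.4;0 0.0025 0 -0.004 0.1;0 0.0025 0 -0.004 0.1;0 0.0025 0 -0.004 0.1;0 0.0025 0 -0.004 0.1;0 0.0025 0 -0.004 0.1;0 0.0025 0 -0.004 0.1;0 0.0025 0 -0.004 0.1;0 0.0025 0 -0.004 0.1;0 0.0025 0 -0.004 0.1' 20; python3 inch.py '0 0 -0.03 0 0.1;0 0 -0.08 0 0.1;0 0 -0.13 0 0.1;0 0 -0.18 0 0.1;0 0 -0.22 0 0.1;0 0 -0.22 0 0.1;0 0 -0.22 0 0.1;0 0 -0.22 0 0.1'
python3 - <<'E'
from h import *
import pickle
from fit import p,w
a=p[2]
for st in((-130,.24),(-130,.0245)): 
    q=w(p,(st[0],0,0)); shift([q[0],q[1],st[1]],a+np.pi/2)
pickle.dump(cam("wrist"),open("held.pkl","wb"));im=ctrl.get_image("wrist")[:,:,::-1]
cv2.imwrite("pics/held.png",cv2.resize(im,(800,600),interpolation=cv2.INTER_CUBIC))
E
```

```text
time: 5.95
position: [0.4907, -0.2788, 0.0048]
tool_rot: [0.426, 3.112, 0.0]
ft_force: [-0.5, 0.4, 3.8]
grip_width: 0.332
grip_force: 20.0
time: 6.75
position: [0.4897, -0.2782, 0.2227]
tool_rot: [-0.425, -3.11, -0.001]
ft_force: [0.4, 0.5, -1.0]
grip_width: 0.328
grip_force: 20.0
shift [ 0.1468  0.4413 -0.0167] turn -0.5725099210341692 q7 1.832 t 6.75
shift [0.1462 0.4412 0.1988] turn -0.5725099210341692 q7 1.832 t 6.75
```

View pics/held.png

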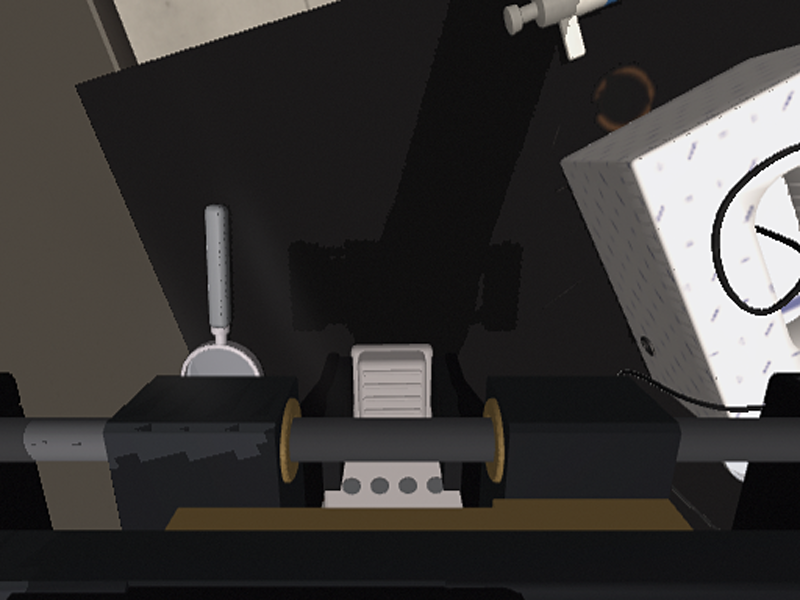

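```bash
python3 - <<'E'
from h import *
from fit import p,w
q=w(p,(-172,0,0)); shift([q[0],q[1],.2227],p[2]+np.pi/2)
E
python3 inch.py '0.03 0.02 0 -0.1 0.1;0.17 0.2 0 -0.57 0.1;0.17 0.2 0 -0.57 0.1;0.17 0.2 0 -0.57 0.1;0.18 0.43 0 -0.57 0.1;0.18 0.43 0 -0.57 0.1;0.18 0.43 0 -0.57 0.1;0.18 0.43 0 -0.57 0.1;0.18 0.43 0 -0.57 0.1;0.18 0.43 0 -0.57 0.1;0.18 0.43 0 -0.57 0.1;0.18 0.43 0 -0.57 0.1' 30
python3 - <<'E'
from h import *
from fit import p,w
q=w(p,(-172,0,0)); shift([q[0],q[1],.0248],p[2]+np.pi/2)
print(ctrl.get_state()["joint_positions"].round(2))
E
```

```text
shift [0.182  0.4186 0.0005] turn -0.5725260600093559 q7 1.832 t 6.8
time: 8.0
position: [0.4317, 0.1842, 0.2227]
tool_rot: [0.47, -3.103, 0.002]
ft_force: [0.2, -1.0, -0.6]
grip_width: 0.322
grip_force: 30.0
shift [ 0.0071 -0.0082  0.1979] turn 0.00012675272497242318 q7 1.414 t 8.0
[-0.42 -0.06 -0.04  1.88 -0.    1.33  1.41]
```

```bash
python3 inch.py '0.007 -0.008 0.03 0 0.1;0.007 -0.008 0.08 0 0.1;0.007 -0.008 0.13 0 0.1;0.007 -0.008 0.17 0 0.1;0.007 -0.008 0.19 0 0.1;0.007 -0.008 0.198 0 0.1;0.007 -0.008 0.198 0 0.1;0.007 -0.008 0.198 0 0.1'
python3 - <<'E'
from h import *
from fit import p,w
q=w(p,(-172,0,0)); shift([q[0],q[1],.0248],p[2]+np.pi/2)
im=np.vstack([cv2.resize(ctrl.get_image("scene")[140:215,150:260,::-1],(660,450),interpolation=cv2.INTER_CUBIC)])
cv2.imwrite("pics/pre.png",im)
cv2.imwrite("pics/pre_w.png",ctrl.get_image("wrist")[:,:,::-1])
E
```

```text
time: 8.8
position: [0.4293, 0.1738, 0.0276]
tool_rot: [-0.465, 3.105, 0.0]
ft_force: [-0.2, 0.4, -0.3]
grip_width: 0.319
grip_force: 30.0
shift [0.0025 0.0008 0.0028] turn -0.0036851886920963306 q7 1.421 t 8.8
```

View pics/pre.png

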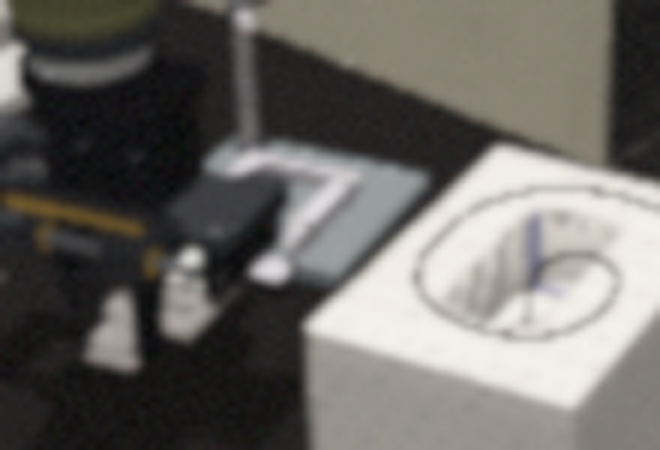

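```bash
python3 inch.py '0 0.001 0.002 0 0.1;-0.015 0.001 0.003 0 0.1;-0.03 0.001 0.003 0 0.1;-0.045 0.001 0.003 0 0.1;-0.045 0.001 0.003 0 0.1;-0.045 0.001 0.003 0 0.1'
python3 - <<'E'
from h import *
from fit import p,w
q=w(p,(-63,0,0)); shift([q[0],q[1],.0248],p[2]+np.pi/2);print(ctrl.get_state()["torque"].round(2))
E
```

```text
time: 9.5
position: [0.4707, 0.1883, 0.0237]
tool_rot: [0.467, -3.107, -0.0]
ft_force: [-0.4, 0.6, -0.4]
grip_width: 0.324
grip_force: 30.0
shift [-0.0627 -0.0006 -0.0011] turn -0.002520220053688904 q7 1.431 t 9.5
[0.16 0.03 0.01]
```

```bash
python3 inch.py '-0.01 0 -0.001 0 0.1;-0.02 0 -0.001 0 0.1;-0.03 0 -0.001 0 0.1;-0.03 0 -0.001 0 0.1'
python3 - <<'E'
from h import *
from fit import p,w
q=w(p,(-63,0,0)); shift([q[0],q[1],.0248],p[2]+np.pi/2);print(ctrl.get_state()["torque"].round(2))
E
```

```text
time: 9.9
position: [0.5014, 0.1977, 0.0249]
tool_rot: [-0.466, 3.105, 0.001]
ft_force: [0.4, -0.4, -0.6]
grip_width: 0.32
grip_force: 30.0
shift [-0.0305 -0.0005  0.0001] turn -0.0028144723620595613 q7 1.439 t 9.9
[ 0.08  0.08 -0.05]
```

No contact forces; continue to the stop.

```bash
python3 inch.py '-0.01 0 0 0 0.1;-0.018 0 0 0 0.1;-0.024 0 0 0 0.1;-0.024 0 0 0 0.1;-0.024 0 0 0 0.1'
python3 inch.py '-0.003 0 0 0 0.1;-0.006 0 0 0 0.1;-0.006 0 0 0 0.1;-0.006 0 0 0 0.1'
python3 - <<'E'
from h import *
from fit import p,w
q=w(p,(-63,0,0)); shift([q[0],q[1],.0248],p[2]+np.pi/2);print(ctrl.get_state()["torque"].round(2))
E
```

```text
time: 10.4
position: [0.5225, 0.204, 0.0244]
tool_rot: [0.466, -3.106, 0.0]
ft_force: [-0.7, 0.1, -1.9]
grip_width: 0.324
grip_force: 30.0
time: 10.8
position: [0.5283, 0.2059, 0.0246]
tool_rot: [0.467, -3.107, -0.0]
ft_force: [0.1, -0.3, -0.3]
grip_width: 0.324
grip_force: 30.0
shift [-0.0024 -0.0005 -0.0002] turn -0.0026093896674310724 q7 1.446 t 10.8
[ 0.05 -0.    0.02]
```

```bash
python3 inch.py '-0.002 0 0 0 0.1;-0.004 0 0 0 0.1;-0.004 0 0 0 0.1;-0.004 0 0 0 0.1'
python3 inch.py '-0.002 0 0 0 0.1;-0.004 0 0 0 0.1;-0.004 0 0 0 0.1;-0.004 0 0 0 0.1'
```

```text
time: 11.2
position: [0.5304, 0.2068, 0.0237]
tool_rot: [0.467, -3.103, 0.001]
ft_force: [-4.7, -0.9, 0.9]
grip_width: 0.326
grip_force: 30.0
time: 11.6
position: [0.5305, 0.2071, 0.0226]
tool_rot: [0.466, -3.095, 0.003]
ft_force: [-12.4, -0.7, 2.1]
grip_width: 0.324
grip_force: 30.0
```

```bash
python3 inch.py '0.003 0 0 0 0.1;0.004 0 0 0 0.1;0.004 0 0 0 0.1'; python3 inch.py '0 0 0 0 0.5;0 0 0 0 0.7;0 0 0 0 0.7;0 0 0 0 0.7;0 0 0 0 0.7;0 0 0 0 0.7;0 0 0 0 0.7'
python3 - <<'E'
from h import *
im=ctrl.get_image("wrist")[:,:,::-1];cv2.imwrite("pics/rel_raw.png",im)
E
```

```text
time: 11.9
position: [0.5304, 0.2068, 0.0239]
tool_rot: [0.467, -3.103, 0.001]
ft_force: [-5.4, -0.6, -0.6]
grip_width: 0.321
grip_force: 30.0
time: 12.6
position: [0.5323, 0.2071, 0.0246]
tool_rot: [-0.467, 3.106, 0.0]
ft_force: [0.0, 0.5, 0.5]
grip_width: 0.695
grip_force: 0.0
```

```bash
python3 inch.py '0 0 -0.03 0 0.8;0 0 -0.08 0 1;0 0 -0.13 0 1;0 0 -0.18 0 1;-0.05 0 -0.21 0 1;-0.05 0 -0.21 0 1;-0.05 0 -0.21 0 1;-0.05 0 -0.21 0 1'
python3 - <<'E'
from h import *
from fit import p,w
c=cam("wrist");im=ctrl.get_image("wrist")[:,:,::-1].copy();cv2.imwrite("pics/home_raw.png",im)
x0,y0=150,90
cr=cv2.resize(im[y0:y0+190,x0:x0+220],None,fx=3,fy=3,interpolation=cv2.INTER_CUBIC)
def pt(X): return tuple(int(v) for v in (proj(c,w(p,X))[0]-[x0,y0])*3+1)
pts={k:pt(X) for k,X in dict(rearL=(-39,-28,26),rearR=(-39,28,26),win=(8,0,26),blkL=(-77,-12,33),blkR=(-77,12,33),bl=(-40,-70,18),br=(-40,70,18)).items()}
print(pts)
for q in pts.values(): cv2.circle(cr,q,3,(0,0,255),1)
cv2.imwrite("pics/home.png",cr)
E
```

```text
time: 13.45
position: [0.5787, 0.2214, 0.2329]
tool_rot: [0.466, -3.104, 0.001]
ft_force: [0.3, -0.3, -0.5]
grip_width: 1.0
grip_force: 0.0
{'rearL': (232, 174), 'rearR': (373, 173), 'win': (303, 287), 'blkL': (271, 76), 'blkR': (334, 76), 'bl': (131, 169), 'br': (474, 168)}
```

View pics/home.png

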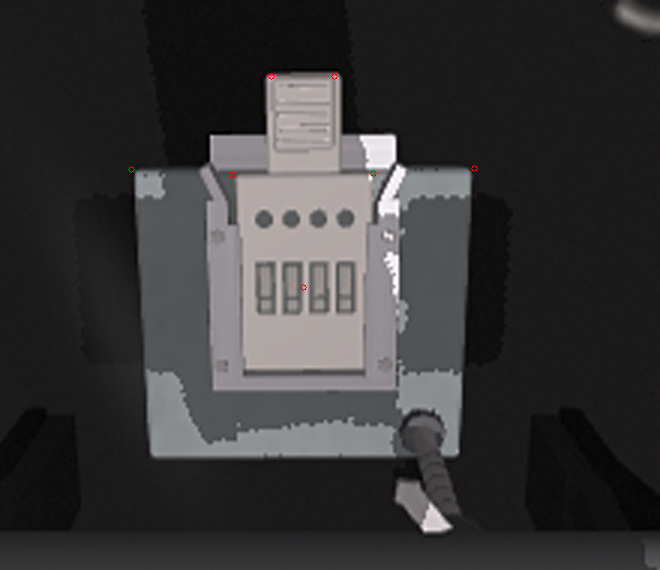

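Run:
```python
from h import *
shift([.4687,-.4166,.2],-.337+np.pi/2)
print(ctrl.get_state()["joint_positions"].round(2))
```

```text
shift [ 0.2923 -0.5774  0.0339] turn 0.6353975122662376 q7 1.46 t 13.5
[-0.4   0.25 -0.    1.52  0.    1.38  1.46]
```

```bash
python3 inch.py '0.02 -0.03 0 0.05 1;0.292 -0.577 0.034 0.635 1;0.292 -0.577 0.034 0.635 1;0.292 -0.577 0.034 0.635 1;0.292 -0.577 0.034 0.635 1;0.292 -0.577 0.034 0.635 1;0.292 -0.577 0.034 0.635 1;0.292 -0.577 0.034 0.635 1;0.292 -0.577 0.034 0.635 1;0.292 -0.577 0.034 0.635 1;0.292 -0.577 0.034 0.635 1;0.292 -0.577 0.034 0.635 1;0.292 -0.577 0.034 0.635 1;0.292 -0.577 0.034 0.635 1;0.292 -0.577 0.034 0.635 1;0.292 -0.577 0.034 0.635 0.8;0.292 -0.577 0.034 0.635 0.6'
python3 - <<'E'
from h import *
shift([.4687,-.4166,.004],-.337+np.pi/2)
print(ctrl.get_state()["joint_positions"].round(2))
E
```

```text
time: 15.2
position: [0.4716, -0.4128, 0.2002]
tool_rot: [0.521, 3.098, 0.003]
ft_force: [0.7, 0.3, -0.8]
grip_width: 0.894
grip_force: 0.0
shift [ 0.0014 -0.005   0.1962] turn 0.0036723470025776805 q7 2.029 t 15.2
[ 0.27  0.3   0.5   1.56 -0.15  1.32  2.03]
```

```bash
python3 inch.py '0 -0.003 0.03 0 0.6;0 -0.004 0.08 0 0.6;0 -0.004 0.13 0 0.6;0 -0.004 0.17 0 0.6;0 -0.004 0.19 0 0.6;0 -0.004 0.196 0 0.6;0 -0.004 0.196 0 0.6'
python3 - <<'E'
from h import *
shift([.4687,-.4166,.004],-.337+np.pi/2)
E
```

```text
time: 15.9
position: [0.4698, -0.4177, 0.0043]
tool_rot: [-0.523, -3.097, -0.002]
ft_force: [0.5, -0.7, -0.1]
grip_width: 0.602
grip_force: 0.0
shift [0.0014 0.0007 0.0003] turn 0.0024221672984807707 q7 2.111 t 15.9
```

```bash
python3 inch.py '0 0 0 0 0.3;0 0 0 0 0.05;0 0 0 0 0.05;0 0 0 0 0.05;0 0 0 0 0.05;0 0 0 0 0.05;0 0 0 0 0.05;0 0 0 0 0.05' 40; python3 inch.py '0 0 -0.02 0 0.05;0 0 -0.06 0 0.05;0 0 -0.1 0 0.05;0 0 -0.15 0 0.05;0 0 -0.2 0 0.05;0 0 -0.22 0 0.05;0 0 -0.22 0 0.05;0 0 -0.22 0 0.05;0 0 -0.22 0 0.05'
python3 - <<'E'
from h import *
from fit import p,w
print(ctrl.get_state()["joint_positions"].round(2))
q=w(p,(-77,0,0)); shift([q[0],q[1],.2243],p[2]+np.pi/2)
E
```

```text
time: 16.7
position: [0.4692, -0.4193, 0.0048]
tool_rot: [0.526, 3.097, 0.0]
ft_force: [0.2, 0.8, 3.9]
grip_width: 0.175
grip_force: 40.0
time: 17.6
position: [0.4682, -0.4184, 0.222]
tool_rot: [-0.526, -3.094, -0.003]
ft_force: [0.1, 0.4, -1.0]
grip_width: 0.177
grip_force: 40.0
[ 0.27  0.3   0.51  1.53 -0.15  1.36  2.03]
shift [ 0.1585  0.6018 -0.001 ] turn -0.6375264481012791 q7 2.033 t 17.6
```

```bash
python3 inch.py '0.02 0.03 0 -0.05 0.05;0.17 0.3 0 -0.4 0.05;0.17 0.3 0 -0.4 0.05;0.17 0.3 0 -0.4 0.05;0.17 0.3 0 -0.4 0.05;0.17 0.3 0 -0.4 0.05;0.187 0.6 0 -0.637 0.05;0.187 0.6 0 -0.637 0.05;0.187 0.6 0 -0.637 0.05;0.187 0.6 0 -0.637 0.05;0.187 0.6 0 -0.637 0.05;0.187 0.6 0 -0.637 0.05;0.187 0.6 0 -0.637 0.05;0.187 0.6 0 -0.637 0.05;0.187 0.6 0 -0.637 0.05;0.187 0.6 0 -0.637 0.05'
python3 - <<'E'
from h import *
from fit import p,w
q=w(p,(-105,0,0)); shift([q[0],q[1],.1185],p[2]+np.pi/2)
E
```

```text
time: 19.2
position: [0.4904, 0.2069, 0.2231]
tool_rot: [0.467, -3.104, 0.002]
ft_force: [1.1, 0.0, -0.5]
grip_width: 0.182
grip_force: 40.0
shift [ 0.0033 -0.0126  0.1046] turn -0.0020285674373705653 q7 1.412 t 19.2
```

```bash
python3 inch.py '0.003 -0.01 0.03 0 0.05;0.003 -0.0125 0.06 0 0.05;0.003 -0.0125 0.09 0 0.05;0.003 -0.0125 0.104 0 0.05;0.003 -0.0125 0.104 0 0.05;0.003 -0.0125 0.104 0 0.05;0.003 -0.0125 0.104 0 0.05;0.003 -0.0125 0.104 0 0.05'
python3 - <<'E'
from h import *
from fit import p,w
q=w(p,(-75.5,0,0)); shift([q[0],q[1],.1185],p[2]+np.pi/2)
E
```

```text
time: 20.0
position: [0.4927, 0.1963, 0.1221]
tool_rot: [-0.469, 3.104, 0.001]
ft_force: [-0.6, -0.2, -1.0]
grip_width: 0.186
grip_force: 40.0
shift [-0.0268 -0.0019  0.0037] turn -0.0006066856819006983 q7 1.428 t 20.0
```

```bash
python3 inch.py '-0.008 -0.001 0.003 0 0.05;-0.018 -0.002 0.003 0 0.05;-0.025 -0.002 0.003 0 0.05;-0.027 -0.002 0.003 0 0.05;-0.027 -0.002 0.003 0 0.05;-0.027 -0.002 0.003 0 0.05;-0.027 -0.002 0.003 0 0.05'
cat > chk.py <<'E'
from h import *
from fit import p,w
from scipy.ndimage import map_coordinates
q=w(p,(-75.5,0,0)); shift([q[0],q[1],.1185],p[2]+np.pi/2)
th=np.linspace(0,2*np.pi,120,endpoint=False)
S={}
for n in("scene","top"):
    im=ctrl.get_image(n);cv2.imwrite(f"pics/fin_{n}.png",im[:,:,::-1])
    g=cv2.GaussianBlur(im,(3,3),0).astype(float)
    G=np.max(np.hypot(cv2.Sobel(g,cv2.CV_64F,1,0),cv2.Sobel(g,cv2.CV_64F,0,1)),axis=2); S[n]=(cam(n),G)
wn=w(p,(8,0,0)); res=[]
for dx in range(-16,17,2):
  for dy in range(-16,17,2):
    for dz in range(-16,17,2):
      t=0;row=[]
      for n,(c,G) in S.items():
        o=np.array([wn[0]+dx/1e3,wn[1]+dy/1e3,.126+dz/1e3])
        P=o+np.c_[.035*np.cos(th),.035*np.sin(th),0*th]; uv=proj(c,P)
        v=map_coordinates(G,[uv[:,1],uv[:,0]],order=1); row.append(np.minimum(v,150).mean())
      res.append((sum(row),dx,dy,dz,*np.round(row)))
res.sort(reverse=True); print(*res[:12],sep="\n")
E
python3 chk.py
```

```text
time: 20.7
position: [0.5178, 0.202, 0.1175]
tool_rot: [0.47, -3.106, 0.0]
ft_force: [0.5, 0.4, -1.6]
grip_width: 0.183
grip_force: 40.0
shift [-0.0012  0.0001 -0.001 ] turn -0.0004275337497823273 q7 1.434 t 20.7
(np.float64(231.57556221049535), 0, -16, 0, np.float64(139.0), np.float64(92.0))
(np.float64(230.89268441121283), 0, -14, -2, np.float64(141.0), np.float64(90.0))
(np.float64(230.80335611189963), 2, -16, 0, np.float64(138.0), np.float64(93.0))
(np.float64(230.7264543950604), 0, -16, 2, np.float64(138.0), np.float64(92.0))
(np.float64(230.6280227308056), 2, -14, -2, np.float64(139.0), np.float64(92.0))
(np.float64(230.57849527033588), 0, -14, 0, np.float64(141.0), np.float64(90.0))
(np.float64(230.56538330877257), -2, -16, 0, np.float64(141.0), np.float64(89.0))
(np.float64(230.32008090761087), 0, -16, -2, np.float64(138.0), np.float64(92.0))
(np.float64(230.20036330136338), -2, -16, 2, np.float64(140.0), np.float64(90.0))
(np.float64(230.0305460467745), 2, -14, 0, np.float64(139.0), np.float64(91.0))
(np.float64(229.9264154814484), 2, -16, -2, np.float64(137.0), np.float64(93.0))
(np.float64(229.78993739365964), 10, 4, -16, np.float64(145.0), np.float64(85.0))
```

```bash
cat > chk2.py <<'E'
from h import *
m=ctrl.camera_model("wrist");K,_,_=cam("wrist");C=np.linalg.inv(m["hand_eye"]);c=(K,C[:3,:3],C[:3,3])
im=ctrl.get_image("wrist");cv2.imwrite("pics/fin_wrist.png",im[:,:,::-1]);g=cv2.cvtColor(im,cv2.COLOR_RGB2GRAY).astype(int)
for x in(.0655,.045,.03): print(x,proj(c,[(x,-.008,-.0115),(x,.008,-.0115),(x,0,.0045)]).round(1).tolist())
u=proj(c,[(.05,0,-.0115)])[0];print("col",u.round(1)); a=int(u[0])
e=proj(c,[(.0655,0,-.0115)])[0]; b=int(e[1]); print("col profile rows",b-20,g[b-20:b+24,a-2:a+3].mean(1).astype(int).tolist())
for x in(.06,.05,.04,.03):
    r=int(proj(c,[(x,0,-.0115)])[0][1]); print("row",r,"cols",a-28,g[r-1:r+2,a-28:a+29].mean(0).astype(int).tolist())
E
python3 chk2.py
```

```text
0.0655 [[234.8, 132.7], [268.1, 132.7], [251.4, 129.6]]
0.045 [[235.4, 174.3], [267.4, 174.3], [251.3, 167.5]]
0.03 [[235.8, 202.7], [266.9, 202.7], [251.3, 193.6]]
col [251.4 164.4]
col profile rows 112 [50, 50, 50, 50, 50, 50, 50, 50, 50, 50, 50, 50, 50, 50, 50, 51, 50, 50, 50, 50, 47, 80, 127, 141, 151, 162, 173, 181, 187, 191, 196, 200, 204, 207, 210, 211, 210, 210, 210, 210, 210, 210, 210, 210]
row 144 cols 223 [50, 51, 50, 50, 50, 50, 50, 50, 50, 50, 49, 44, 121, 157, 173, 183, 187, 191, 196, 201, 204, 207, 208, 206, 207, 207, 206, 205, 204, 203, 202, 200, 199, 198, 197, 194, 188, 184, 179, 175, 171, 158, 146, 82, 48, 50, 50, 50, 50, 50, 50, 50, 49, 50, 66, 74, 73]
row 164 cols 223 [50, 50, 50, 50, 51, 51, 51, 49, 50, 50, 48, 44, 114, 156, 175, 186, 190, 195, 199, 204, 209, 215, 215, 214, 214, 212, 212, 211, 210, 209, 208, 207, 206, 204, 202, 197, 191, 187, 182, 178, 176, 159, 144, 82, 47, 50, 50, 50, 50, 50, 50, 50, 50, 50, 51, 50, 49]
row 183 cols 223 [50, 51, 50, 50, 50, 50, 50, 50, 50, 50, 50, 46, 88, 148, 168, 185, 186, 191, 197, 201, 206, 212, 214, 214, 214, 213, 211, 210, 209, 208, 207, 206, 205, 204, 200, 196, 190, 186, 180, 175, 173, 155, 141, 54, 48, 50, 51, 50, 50, 50, 50, 50, 50, 51, 50, 51, 50]
row 202 cols 223 [50, 50, 51, 50, 50, 50, 50, 51, 50, 49, 46, 50, 255, 142, 156, 181, 184, 189, 193, 199, 203, 209, 213, 212, 212, 212, 209, 210, 208, 208, 207, 206, 204, 204, 199, 194, 189, 185, 180, 176, 170, 145, 161, 255, 255, 240, 50, 45, 50, 51, 50, 50, 50, 50, 50, 50, 51]
```

```bash
python3 inch.py '-0.001 0 -0.002 0 0.05;-0.001 0 -0.002 0 0.05;-0.001 0 -0.002 0 0.05;-0.001 0 -0.002 0 0.05;-0.001 0 -0.002 0 0.05;-0.001 0 -0.002 0 0.05;-0.001 0 -0.002 0 0.05;-0.001 0 -0.002 0 0.05;-0.001 0 -0.002 0 0.05;-0.001 0 -0.002 0 0.05;-0.001 0 -0.002 0 0.05;-0.001 0 -0.002 0 0.05;-0.001 0 -0.002 0 0.05;-0.001 0 -0.002 0 0.05;-0.001 0 -0.002 0 0.05;-0.001 0 -0.002 0 0.05;-0.001 0 -0.002 0 0.05' && python3 -c "
from bench import ctrl
print(ctrl.close_job())"
```

```text
time: 22.55
position: [0.519, 0.2023, 0.1196]
tool_rot: [-0.47, 3.106, 0.0]
ft_force: [-0.3, 0.1, -0.4]
grip_width: 0.18
grip_force: 40.0
the job is handed in; nothing more can be done
None
```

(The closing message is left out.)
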